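Lay the standing mortar half-prisms on the drying board

ROBOT

A 6-joint arm with a two-finger parallel gripper is mounted at the origin on a cart in front of the work surface, level with it; the furniture and walls round the work are solid. World frame = base frame: x ahead of the robot, y to its left, z up, the work surface at z = 0. Lengths are in mm, angles in rad, forces in N, time in s.
With the tool pointing down it reaches from about 250 to 775 mm from the base axis. Payload 4 kg.
Tool frame: the origin (TCP) lies at the very end of the fingers, on their centre line; the grasp point (between the pads) lies 19 mm behind it; z points along the fingers, y is the direction in which the jaws open and shut (so a half turn about z gives the same grasp; the last joint's range is limited). The gripper opens to 94 mm and grips with 3 to 60 N. Pads are 16 mm wide; open, the fingers measure 119 mm over their backs; the gripper's body (75 mm by 177 mm) begins 78 mm behind the grasp point.
Start: joints at [-1.311, 0.087, 1.371, -0, 1.684, -0.103], TCP at [195.19, -514.219, 205.506] pointing down, gripper open.
Joint ranges: [-3.1, 3.1], [-0.76, 2.03], [0.27, 2.55], [-1.08, 4.22], [0.17, 2.65], [-2.57, 2.57]. Speed limits (rad/s): [2.79, 2.79, 3.14, 3.14, 3.14, 3.14].

INTERFACE

Orientations are given as [roll, pitch, yaw] about the fixed x, y, z axes, in that order (R = Rz(yaw) Ry(pitch) Rx(roll)).
In Python, from station import observe, read_camera, get_calibration, hand_in gives the robot as it stands.
- The arm moves only by the shell command python3 -m handwheel 'ROWS'. ROWS is JSON, a list of rows, each a list of 7 numbers: the shift along the tool's x, y, z in m, then the turn, a rotation vector about the tool's x, y, z in degrees, then the gripper's target within -1 to 1 (shut at 1, half-way at 0, fully open at -1). In form: [[x, y, z, rx, ry, rz, hand], ...]. A call has 1 to 12 rows; each row shifts and turns the commanded pose from where the row before left it, along the tool's axes as they then stand; what a row does not reach is not made up. A row lasts 1/8 s, in which the tool goes at most 62.5 mm and 10.7 degrees, less where a joint would pass 70% of its speed; a pose out of reach is approached as far as the arm can. A call with a gripper value outside its range is refused whole. The fingers move at their own pace and stop on an object; the grip force is fixed at half the most. Time passes only in rows, so rows that do not move let the fingers close. It gives the time, the measured TCP pose, the force and the opening at its end, in the units of the state.
- observe(): the state, without advancing time (a new reading comes with each control period).
- read_camera(name): name is "side" or "top" or "wrist"; returns (picture, depth): 400x640x3 uint8, blue, green, red; 400x640 float32, mm along the optical axis (not along the pixel's ray), 0 where there is no reading.
- get_calibration(name): a dict with "mtx" (3x3 intrinsics, pixels), "dist" ([k1, k2, p1, p2, k3] as OpenCV has them; the pictures are not rectified), "extrinsics" (4x4, takes a point from camera to world coordinates). Camera axes: x right, y down, z forward; pixel columns grow to the right and rows downward; lengths in mm; the calibration is good to about 2 mm. A picture is of the moment at which its call begins: read the wrist's pose just before it. get_calibration takes no time and is no camera call; for the wrist camera it gives the pose at the moment of the call.
- hand_in(): hands the job in, once; it reports no verdict.
The state is a dict: "clock": time; "joint_pos": joint angles; "joint_velocities": joint speeds; "effort": joint torques, N m; "tool_pos": TCP position; "orientation": TCP orientation; "ft_force": force on the tool from outside, world axes, zero at the start; "ft_torque": the same for the moment, N m; "width": finger opening in mm.
Only numpy, scipy, OpenCV 4.12 (cv2) and the standard library are available. Lean on these libraries where they do the work, as an engineer would, in place of code of your own. Each camera call takes 0.05 s, during which the arm holds its last target. There are 200 camera calls.

TASK

Two mortar half-prisms were left standing on end on the grey slatted drying board. Push each one over with the fingertips, without lifting it or carrying it elsewhere, so that it lies on the board with its labelled face up, like the third one already there. Do not disturb the third block, the tin, the dish or the small weight.

Things in the scene. Friction and masses are not known exactly. Their poses are not given: they have to be found in the camera images.
- board: Fixed grey slatted plastic drying board, 220 mm (its x) by 380 mm (its y), 14 mm thick, lying on the worktop. Origin: centre of its underside; z up. Its top is 14 mm above the worktop; the slats do not catch the blocks. Pushed above mid-height a block tips rather than slides. Fixed instrument stands and a mixer, up to 0.5 m tall, stand on the worktop to the right of the board (y below 0.02): swing clear of them.
- prism_a: Grey mortar half-prism, 40 x 65 x 40 mm, 0.18 to 0.3 kg, loose; the left-hand (larger y) of the two that start standing on end (65 mm tall, 40 x 40 mm foot) on the near half of the board. One long side face carries a small white paper label. Origin: centre of the long face opposite the label; z points from there square to the label face (level at the start), y along the 65 mm length (up at the start), x across.
- prism_a_label (a point): Middle of the label face of prism_a, on its surface (the white label itself sits nearer the foot), 32.5 mm above the board's top at the start. At the start this face looks towards the robot, or up to about 70 degrees to one side of that.
- prism_a_centre (a point): Middle of the block prism_a, 20 mm behind its label face.
- prism_b: Grey mortar half-prism, 40 x 65 x 40 mm, 0.18 to 0.3 kg, loose; the right-hand (smaller y) of the two that start standing on end (65 mm tall, 40 x 40 mm foot) on the near half of the board. One long side face carries a small white paper label. Origin: centre of the long face opposite the label; z points from there square to the label face (level at the start), y along the 65 mm length (up at the start), x across.
- prism_b_label (a point): Middle of the label face of prism_b, on its surface (the white label itself sits nearer the foot), 32.5 mm above the board's top at the start. At the start this face looks towards the robot, or up to about 70 degrees to one side of that.
- prism_b_centre (a point): Middle of the block prism_b, 20 mm behind its label face.
- prism_c: Third mortar half-prism of the same size, already lying label up on the far half of the board, midway along it: leave alone. Origin: centre of its underside.
- tin: Low round aluminium sample tin with lid, diameter 68, height 40 mm, on the worktop beyond the board: leave alone. Origin: centre of its underside.
- dish: White open round evaporating dish, diameter 78, height 30 mm, on the worktop beyond the board, left of the tin: leave alone. Origin: centre of its underside.
- weight: Small metal weight with a knob neck, diameter 27, height 43 mm, on the worktop to the right of the board: leave alone. Origin: centre of its underside.
Not all that is in view belongs to the job. What is shaped like the prism_b but green is not meant. Leave any black look-alike of the prism_a alone.

How it is judged (in metres and radians):
At the end, for the whole second after the job is handed in: Both blocks lie at rest flat on the board (label face up within 0.1 rad and 49 to 59 mm above the worktop, the block's middle over the board), and the third block, tin, dish and weight are upright and within 15 mm of where they stood (angle between each of prism_a, prism_b, prism_c, tin, dish, weight's own z axis and vertical below 0.1 rad and z of prism_a_label in the frame of board between 0.049 and 0.059 m and x of prism_a_centre in the frame of board between -0.11 and 0.11 m and y of prism_a_centre in the frame of board between -0.19 and 0.19 m and linear speed of each of prism_a, prism_b below 0.02 m/s and angular speed of each of prism_a, prism_b below 0.2 rad/s and z of prism_b_label in the frame of board between 0.049 and 0.059 m and x of prism_b_centre in the frame of board between -0.11 and 0.11 m and y of prism_b_centre in the frame of board between -0.19 and 0.19 m and distance of each of prism_c, tin, dish, weight from where it was at the start of the episode below 0.015 m); the robot touches nothing.
It fails at once if a standing block is carried or shoved elsewhere: its middle gets more than 120 mm from where it was (tipping takes it about 55 mm) (distance of any of prism_a_centre, prism_b_centre from where it was at the start of the episode above 0.12 m).
It fails at once if a standing block is lifted: its middle rises more than 50 mm above the board's top (tipping alone takes it to 38 mm) (z of any of prism_a_centre, prism_b_centre in the frame of board above 0.064 m).
It fails at once if the third block, tin, dish or weight is moved more than 15 mm (distance of any of prism_c, tin, dish, weight from where it was at the start of the episode above 0.015 m).
It also fails if it takes over 48 s, if anything falls off the work surface, if the arm or the gripper's body presses on something with over 40 N, if the wrist force passes 120 N, or if a joint passes its speed limit or range.

## Working session

There is one attempt and no reset: what is moved stays moved. The work goes in short steps, Python scripts to look and compute and a shell command to move; the robot and the scene stay as the last step left them, time stands still between calls to the robot, and variables do not carry over. Pictures are saved under pics/ and viewed, about 8 in all and at most 12, crops included, and the job is handed in when it is done.

```bash
mkdir -p pics; python3 - <<'E'
from station import *
import cv2,numpy as np
print(observe())
for n in("side","top"):
    p,d=read_camera(n); cv2.imwrite(f"pics/{n}0.png",p); np.save(f"pics/{n}0.npy",d)
    c=get_calibration(n); print(n,np.round(c["mtx"],1).tolist(),c["dist"],np.round(c["extrinsics"],3).tolist())
E
```

```text
{'clock': 0.0, 'joint_pos': array([-1.31111587e+00,  8.79776961e-02,  1.37222031e+00,  1.30452695e-05,
        1.68358524e+00, -1.03128337e-01]), 'joint_velocities': array([-0.00057304,  0.00034325, -0.00153432, -0.00083887, -0.0013672 ,
       -0.00155094]), 'effort': array([ 1.76301732e-03, -3.40181351e+01, -3.02426434e+01,  7.19982502e-02,
        3.30137741e-02, -1.78894861e-04]), 'tool_pos': array([ 195.04372419, -513.68492096,  204.30898454]), 'orientation': array([-3.13941503e+00, -2.38408872e-04,  3.62809987e-01]), 'ft_force': array([-0.04987983,  0.11673524, -0.04735925]), 'ft_torque': array([ 0.01859566, -0.00207449,  0.02598985]), 'width': 93.83185618127558}
side [[437.0, 0.0, 320.1], [0.0, 437.0, 198.6], [0.0, 0.0, 1.0]] [-0.07060787  0.          0.          0.          0.        ] [[0.999, -0.011, 0.03, 562.013], [-0.03, -0.676, 0.737, -585.092], [0.013, -0.737, -0.676, 800.354], [0.0, 0.0, 0.0, 1.0]]
top [[458.8, 0.0, 321.1], [0.0, 458.8, 200.3], [0.0, 0.0, 1.0]] [-0.08598468  0.          0.          0.          0.        ] [[0.064, -0.977, 0.203, 329.38], [-0.998, -0.062, 0.018, 223.5], [-0.005, -0.204, -0.979, 1397.223], [0.0, 0.0, 0.0, 1.0]]
```

View pics/side0.png

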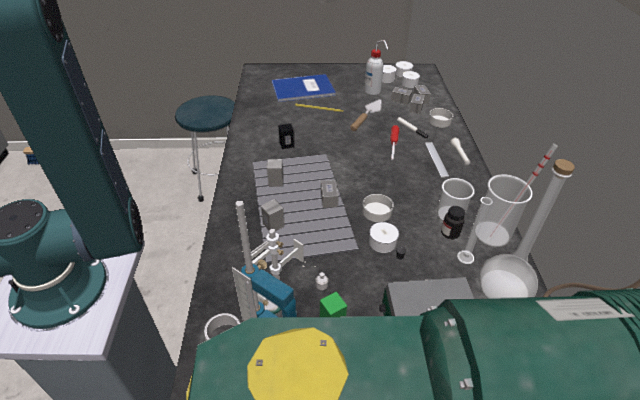

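View pics/top0.png

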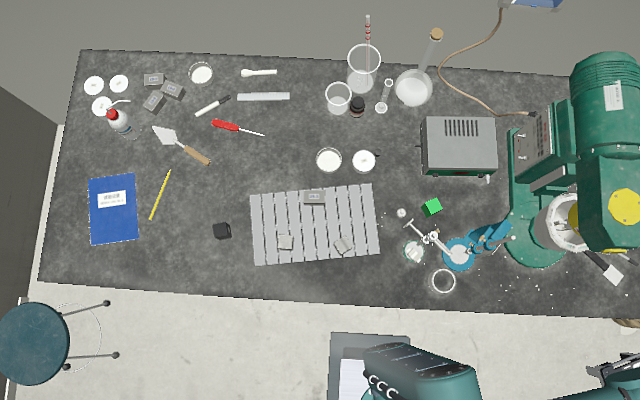

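```bash
cat >h.py <<'E'
from station import *
import cv2,numpy as np
def cloud(n,d,c=None):
    c=c or get_calibration(n); v,u=np.mgrid[0:d.shape[0],0:d.shape[1]]
    q=cv2.undistortPoints(np.stack([u,v],-1).reshape(-1,1,2).astype(float),c["mtx"],np.array(c["dist"])).reshape(d.shape+(2,))
    E=np.array(c["extrinsics"]); P=np.dstack([q*d[...,None],d])
    P=P@E[:3,:3].T+E[:3,3]; P[d<=0]=np.nan; return P
def px(n,X,c=None):
    c=c or get_calibration(n); E=np.linalg.inv(c["extrinsics"]); r=cv2.Rodrigues(E[:3,:3])[0]
    return cv2.projectPoints(np.float64(X).reshape(-1,1,3),r,E[:3,3],c["mtx"],np.array(c["dist"]))[0].reshape(-1,2)
def blobs(P,lo,hi,box=(250,620,-100,400)):
    m=((P[...,2]>lo)&(P[...,2]<hi)&(P[...,0]>box[0])&(P[...,0]<box[1])&(P[...,1]>box[2])&(P[...,1]<box[3])).astype(np.uint8)
    n,l,s,ce=cv2.connectedComponentsWithStats(m)
    for i in range(1,n):
        if s[i,4]<25: continue
        X=P[l==i]; r=cv2.minAreaRect(np.float32(X[:,:2]))
        print(s[i].tolist(),"z%.1f"%np.median(X[:,2]),"c",np.round(r[0],1),"size",np.round(r[1],1),"ang%.1f"%r[2])
E
python3 - <<'E'
from h import *
for n in("top","side"):
    d=np.load(f"pics/{n}0.npy"); P=cloud(n,d); print(n); blobs(P,70,90); print("c/low"); blobs(P,47,62); print("board"); blobs(P,8,20)
p=[cv2.resize(cv2.imread("pics/side0.png")[140:260,230:390],None,fx=4.5,fy=4.5,interpolation=2)]
cv2.imwrite("pics/c0.png",p[0])
t=cv2.imread("pics/top0.png")[170:280,235:395]; cv2.imwrite("pics/c1.png",cv2.resize(t,None,fx=4.5,fy=4.5,interpolation=2))
E
```

```text
top
[278, 235, 15, 15, 196] z79.4 c [474.9 343.1] size [40.4 39.8] ang89.8
[334, 236, 19, 19, 194] z79.0 c [476.7 175.8] size [40.4 40.5] ang35.9
c/low
[304, 196, 21, 8, 153] z54.2 c [609.2 269.1] size [22. 60.] ang3.2
board
[267, 197, 112, 68, 5061] z13.9 c [518.8 235.2] size [207.6 333.5] ang1.6
[402, 240, 22, 22, 214] z14.7 c [480.3 -37. ] size [57.6 66.4] ang39.5
[429, 271, 5, 19, 25] z14.2 c [393.9 -94. ] size [10.8 53.2] ang89.9
side
[267, 159, 16, 13, 189] z79.6 c [477.4 341.7] size [44.5 39.9] ang88.8
[261, 199, 23, 19, 252] z79.5 c [477.9 173.8] size [40.  42.9] ang36.5
c/low
[268, 173, 15, 6, 63] z54.1 c [477.6 323.9] size [38. 11.] ang0.4
[321, 180, 9, 19, 145] z54.8 c [610.1 268.3] size [19.6 69.6] ang2.0
[262, 211, 22, 14, 92] z54.8 c [476.3 160. ] size [28.5 51.9] ang80.4
board
[254, 168, 79, 94, 4578] z15.0 c [523.8 235. ] size [206.3 338.4] ang3.1
[266, 254, 6, 9, 45] z14.9 c [471.8  70.2] size [11.8 21.7] ang3.4
[316, 282, 12, 7, 43] z13.9 c [592.   -9.5] size [ 9.7 24.5] ang84.3
[264, 301, 17, 12, 103] z15.4 c [485.8 -65.2] size [19.8 32. ] ang57.4
[218, 320, 15, 5, 36] z13.4 c [391.6 -97.7] size [29.1  3.7] ang1.4
```

View pics/c0.png

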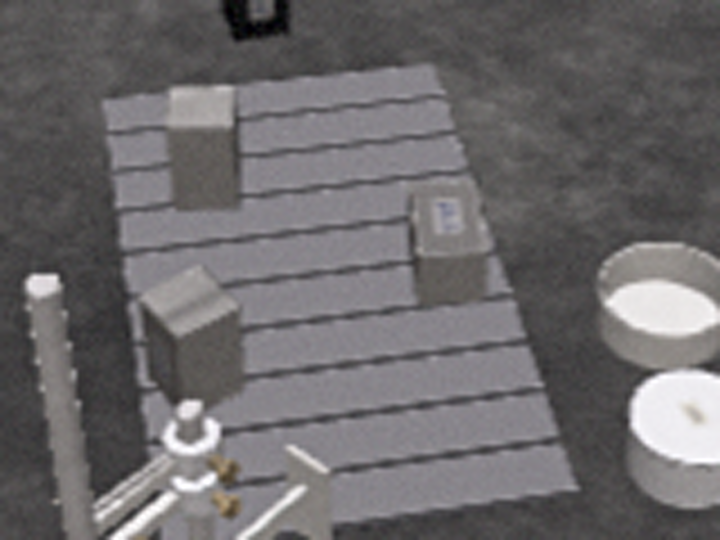

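View pics/c1.png

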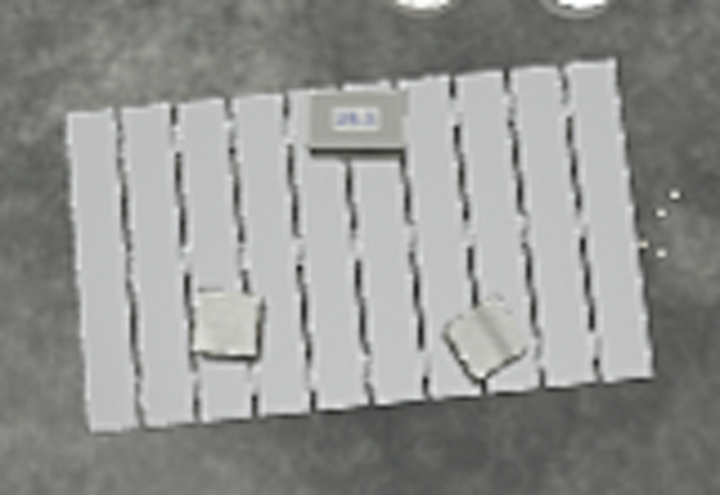

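```bash
python3 - <<'E'
from h import *
H={}
for n in("top","side"):
    P=cloud(n,np.load(f"pics/{n}0.npy")).reshape(-1,3); P=P[(P[:,2]>60)&(P[:,2]<900)]
    for x,y,z in P:
        if 100<x<800 and -700<y<450: k=(int(x//50),int(y//50)); H[k]=max(H.get(k,0),z)
print("     "+" ".join("%4d"%(x*50) for x in range(2,16)))
for y in range(8,-15,-1): print("%4d "%(y*50)+" ".join("%4d"%H.get((x,y),0) for x in range(2,16)))
p=cv2.imread("pics/side0.png"); g=cv2.cvtColor(p,6)
print(g[199:232,258:288])
E
```

```text
100  150  200  250  300  350  400  450  500  550  600  650  700  750
 400    0    0    0    0    0    0    0    0    0    0    0    0    0    0
 350    0    0    0    0    0    0    0   85    0    0    0    0    0    0
 300    0    0    0    0    0    0    0   86    0    0    0    0    0    0
 250    0    0    0    0    0    0    0    0    0    0   61    0    0    0
 200    0    0    0    0    0    0    0   79    0    0   60    0    0    0
 150    0    0    0    0    0    0   78   87   82    0    0    0    0    0
 100  344  331    0    0    0    0    0   82    0    0    0    0    0    0
  50  513  639  637    0    0    0    0    0    0    0    0    0    0    0
   0  208  656  655    0    0    0    0    0  155    0    0    0    0    0
 -50  519  653  651    0    0    0    0  236  236  152    0    0    0    0
-100  532  602    0    0    0    0    0  238  238   69   72    0  102  103
-150    0    0    0    0    0    0    0  220    0   68   69    0  100  100
-200    0  555    0    0    0    0    0  426  293    0    0    0   99  102
-250    0  575    0    0    0    0    0  296  297  144  
[... 4119 characters left out ...]
 77  86  86  87  86  90
   90  88  85  88  93  91  89  96 119 134 133 137]
 [ 60  60  56  74  92 103 126 132  86  60  60  64  72  80  78  82  83  85
   85  84  88  86  89  98 111 114 133 134 136 138]
 [ 60  58  57  93 134 137 140 141 113  71  55  56  78 103  92 103  93  88
   86  84  88 102 115 112 134 129 137 134 134 132]
 [ 61  55  55  94 142 139 135 135 128  96  63  74 154 214 221 218 183  95
   82  85  97 119 133 131 138 137 136 135 135 134]
 [ 55  55  56 111 149 136 136 135 136 127 103 144 215 224 226 225 187  96
   92 112 130 135 137 135 136 133 136 134 136 133]
 [ 57  60  61  99 147 136 134 137 137 133 126 170 220 224 224 207 156 112
  122 134 136 138 137 137 138 134 135 134 135 137]]
```

```bash
python3 -m handwheel '[[0,0,-0.05,0,0,0,1],[0,0,-0.05,0,0,0,1],[0,0,-0.05,0,0,0,1],[0.023,-0.047,0,0,0,0,1],[0.023,-0.047,0,0,0,0,1],[0.023,-0.047,0,0,0,0,1],[0.023,-0.047,0,0,0,0,1],[0.023,-0.047,0,0,0,0,1]]'; python3 -m handwheel '[[0.023,-0.047,0,0,0,-8,1],[0,0,0,0,0,0,1]]'
```

```text
clock: 1.1
tool_pos: [219.1, -251.9, 355.0]
orientation: [-3.141, -0.0, 0.362]
ft_force: [1.2, 1.0, 0.7]
width: 17.5
clock: 1.35
tool_pos: [224.2, -199.4, 356.4]
orientation: [3.138, -0.001, 0.507]
ft_force: [0.7, 0.1, 0.9]
width: 0.7
```

```bash
python3 -m handwheel '[[0.032,-0.005,0,0,0,0,1],[0.032,-0.005,0,0,0,0,1],[0.0255,-0.043,0,0,0,0,1],[0.0255,-0.043,0,0,0,0,1],[0.0255,-0.043,0,0,0,0,1],[0.0255,-0.043,0,0,0,0,1],[0.0255,-0.043,0,0,0,0,1],[0.0255,-0.043,0,0,0,0,1],[0.0255,-0.043,0,0,0,0,1],[0.0255,-0.043,0,0,0,0,1]]'; python3 -m handwheel '[[0,0,0,0,0,-10,1],[0,0,0,0,0,-10,1],[0,0,0,0,0,-10,1],[0,0,0,0,0,-10,1],[0,0,0,0,0,-10,1],[0,0,0,0,0,-10,1],[0,0,0,0,0,0,1]]'; python3 - <<'E'
from h import *
print(observe()["joint_pos"],np.round(get_calibration("wrist")["extrinsics"],3))
c=get_calibration("wrist")
p,d=read_camera("wrist");cv2.imwrite("pics/w1.png",p);print(px("wrist",[[475,343,47],[477,176,47]],c))
E
```

```text
clock: 2.6
tool_pos: [289.4, 239.2, 354.6]
orientation: [3.141, 0.001, 0.5]
ft_force: [1.1, -1.6, 1.0]
width: 0.4
clock: 3.48
tool_pos: [289.6, 237.4, 354.6]
orientation: [-3.141, 0.001, 1.545]
ft_force: [1.3, 0.3, 0.2]
width: 0.2
[ 5.35495889e-01 -2.80972766e-01  1.41282094e+00 -4.49293653e-04
  2.01126719e+00  5.60614121e-01] [[ 1.00000e+00 -2.30000e-02 -8.00000e-03  2.91488e+02]
 [-2.40000e-02 -9.61000e-01 -2.74000e-01  3.16916e+02]
 [-1.00000e-03  2.74000e-01 -9.62000e-01  5.34400e+02]
 [ 0.00000e+00  0.00000e+00  0.00000e+00  1.00000e+00]]
[[459.68899761  73.98826052]
 [451.37771523 196.31425445]]
```

```bash
python3 - <<'E'
import cv2
p=cv2.imread("pics/w1.png"); cv2.imwrite("pics/w1c.png",cv2.resize(p[20:260,390:560],None,fx=2.5,fy=2.5,interpolation=2))
E
```

```text
(no output)
```

View pics/w1c.png

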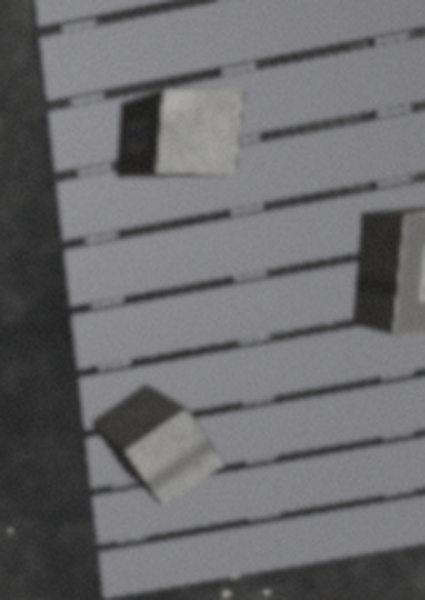

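```bash
python3 - <<'E'
import cv2,numpy as np
a=cv2.imread("pics/w1.png")[50:200,420:490]; b=cv2.imread("pics/side0.png")[200:235,255:290]
s=lambda i,f:cv2.resize(np.clip((i.astype(float)-15)*2.8,0,255).astype(np.uint8),None,fx=f,fy=f,interpolation=0)
A=s(a,4);B=cv2.resize(s(b,17),(600,600));A=cv2.resize(A,(280,600));cv2.imwrite("pics/s1.png",np.hstack([A,B[:, :500]]))
E
```

```text
(no output)
```

View pics/s1.png

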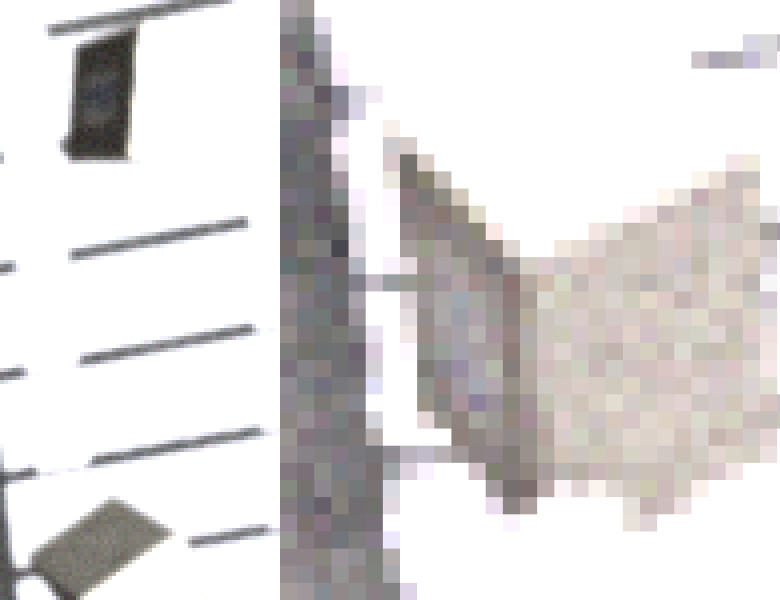

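```bash
python3 -m handwheel '[[0,0,0,0,0,-1.5,1],[0.035,0.038,0,0,0,0,1],[0.035,0.038,0,0,0,0,1],[0.035,0.038,0,0,0,0,1],[0,0,0.05,0,0,0,1],[0,0,0.05,0,0,0,1],[0,0,0.05,0,0,0,1],[0,0,0.05,0,0,0,1],[0,0,0.05,0,0,0,1],[0,0,0.04,0,0,0,1],[0,0,0,0,0,0,1]]'
```

```text
clock: 4.9
tool_pos: [399.5, 341.4, 61.4]
orientation: [-3.134, 0.005, 1.575]
ft_force: [-0.4, -0.4, 0.6]
width: 0.5
```

```bash
python3 -m handwheel '[[0,0.015,-0.001,0,0,0,1],[0,0.015,-0.001,0,0,0,1],[0,0.010,0,0,0,0,1],[0,0.010,0,0,0,0,1],[0,0.010,0,0,0,0,1]]'; python3 -m handwheel '[[0,0.008,0,0,0,0,1],[0,0.006,0,0,0,0,1],[0,0,0,0,0,0,1],[0,0,0,0,0,0,1],[0,0,0,0,0,0,1]]';python3 - <<'E'
from h import *
p,d=read_camera("side");cv2.imwrite("pics/s2.png",p);P=cloud("side",d);blobs(P,70,90,(455,640,100,400));print();blobs(P,49,60,(455,640,100,400))
E
```

```text
clock: 5.52
tool_pos: [462.8, 343.6, 67.7]
orientation: [3.141, -0.0, 1.576]
ft_force: [-0.5, 0.0, 1.8]
width: 0.4
clock: 6.15
tool_pos: [475.7, 343.7, 67.4]
orientation: [-3.142, 0.0, 1.576]
ft_force: [0.2, 0.6, -0.3]
width: 0.5
[270, 162, 10, 7, 51] z81.8 c [477.4 334.9] size [23.9  8.6] ang6.5
[263, 199, 21, 19, 246] z79.6 c [478.1 173.9] size [40.8 42.8] ang36.8

[283, 166, 25, 12, 272] z55.1 c [531.1 340.3] size [65.  44.7] ang0.1
[321, 180, 17, 19, 279] z55.0 c [619.9 268. ] size [39.5 69.2] ang1.0
[263, 214, 21, 10, 66] z55.3 c [479.  159.2] size [27.  49.4] ang86.5
```

```bash
python3 -m handwheel '[[0,-0.03,0,0,0,0,1],[0,-0.028,-0.04,0,0,0,1],[0,0,-0.05,0,0,0,1],[-0.053,0,0,0,0,0,1],[-0.053,0,0,0,0,0,1],[-0.053,0,0,0,0,0,1],[-0.053,0,0,0,0,0,1],[0,0,0,0,0,-9,1],[0,0,0,0,0,-9,1],[0,0,0,0,0,-9,1],[0,0,0,0,0,-9,1],[0,0,0,0,0,0,1]]'; python3 - <<'E'
from h import *
n="top";p,d=read_camera(n);P=cloud(n,d);blobs(P,70,90,(455,640,100,400));blobs(P,49,60,(455,640,100,400))
E
```

```text
clock: 7.7
tool_pos: [418.9, 131.4, 157.6]
orientation: [3.141, 0.0, 2.202]
ft_force: [-1.1, -0.5, -0.2]
width: 0.5
[334, 242, 8, 10, 29] z78.5 c [470.6 190.9] size [32.7  8.7] ang35.9
[304, 190, 21, 14, 264] z53.9 c [618.5 269.7] size [40.8 60.3] ang4.1
[280, 214, 15, 22, 282] z54.2 c [528.9 342.7] size [39.7 64.9] ang89.8
```

```bash
python3 -m handwheel '[[0,0,0.046,0,0,0,1],[0,0,0.046,0,0,0,1],[0,0,0,0,0,0,1],[0,0.015,0,0,0,0,1],[0,0.014,0,0,0,0,1],[0,0.010,0,0,0,0,1],[0,0.010,0,0,0,0,1],[0,0.010,0,0,0,0,1],[0,0.008,0,0,0,0,1],[0,0.006,0,0,0,0,1],[0,0,0,0,0,0,1],[0,0,0,0,0,0,1]]';python3 - <<'E'
from h import *
p,d=read_camera("side");P=cloud("side",d);blobs(P,70,90,(455,640,100,400));print();blobs(P,49,60,(455,640,100,400))
E
```

```text
clock: 9.25
tool_pos: [477.7, 174.5, 65.3]
orientation: [-3.141, -0.0, 2.204]
ft_force: [0.6, 0.2, 0.3]
width: 0.5
[266, 204, 13, 9, 64] z82.0 c [478.5 165.1] size [16.9 29.2] ang87.4

[283, 166, 14, 8, 48] z55.4 c [517.3 344. ] size [38.1 15.5] ang37.5
[290, 171, 18, 7, 62] z53.5 c [541.3 324.2] size [40.4 24.9] ang32.3
[321, 180, 17, 19, 276] z55.1 c [620.7 268.5] size [39.7 69.1] ang3.2
[278, 196, 28, 21, 325] z55.0 c [521.7 206.2] size [67.2 44.6] ang36.9
```

```bash
python3 -m handwheel '[[0,-0.04,0,0,0,0,1],[0,-0.04,-0.03,0,0,0,1],[0,-0.03,-0.05,0,0,0,1],[0,-0.02,-0.05,0,0,0,1],[0,0,-0.05,0,0,0,1],[0,0,0,0,0,0,1]]';python3 - <<'E'
from h import *
for n in("side","top"):
    p,d=read_camera(n);P=cloud(n,d);print(n);blobs(P,49,60,(455,660,100,400))
    if n=="side": cv2.imwrite("pics/f.png",cv2.resize(p[140:300,230:420],None,fx=3.5,fy=3.5,interpolation=2))
    q=cv2.imread(f"pics/{n}0.png"); D=cv2.absdiff(p,q).max(2)>60; 
    # leave-alone objects: pixel change around them
    r={"side":[(360,190,405,255),(312,268,332,294),(318,180,342,210)],"top":[(312,145,380,175),(394,204,410,221),(300,186,328,206)]}[n]
    print([int(D[b:e,a:c].sum()) for a,b,c,e in r])
E
```

```text
clock: 10.05
tool_pos: [374.9, 97.6, 250.4]
orientation: [3.133, 0.005, 2.204]
ft_force: [-0.1, 0.4, -0.2]
width: 0.3
side
[283, 166, 25, 12, 267] z54.9 c [531.  340.4] size [46.4 65.2] ang89.1
[321, 180, 18, 19, 284] z55.0 c [621. 268.] size [40.3 69.5] ang3.2
[276, 196, 30, 20, 335] z54.9 c [522.4 206.7] size [66.7 43.7] ang34.8
[0, 0, 0]
top
[304, 190, 21, 14, 263] z54.2 c [618.3 269.7] size [40.5 60.2] ang4.1
[280, 214, 16, 22, 283] z54.4 c [529.1 342.5] size [40.2 65.2] ang89.9
[322, 218, 23, 25, 279] z54.5 c [520.2 207.5] size [65.  40.3] ang35.5
[0, 0, 0]
```

View pics/f.png

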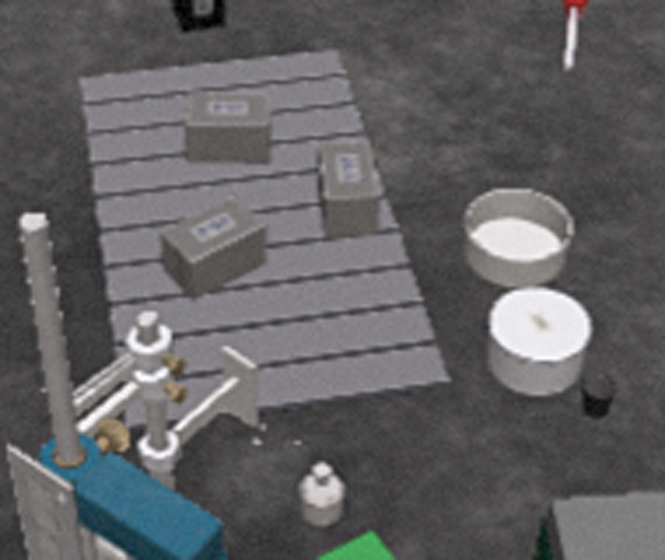

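Both blocks lie flat with their labels up: A at crop (228,108) and B at (212,225). The third block, tin, dish and weight have not moved.

```bash
python3 -c "from station import *; print(hand_in())"
```

```text
the job is handed in; nothing more can be done
None
```

Both standing half-prisms now lie on the board with their labels up. I pushed each one on its label face with the closed fingertips, about 50 mm above the board: A straight ahead, B at 36° to the left. Then I backed the arm off and handed in at about 10 s of the 48 s allowed.

My last checks, from the side and top cameras, all agreed:
- **Blocks A and B:** their top faces are at about 54–55 mm, against the 49–59 mm required, and the labels are visible. Their middles are near (530, 342) and (521, 207), well inside the board edges and about 55 mm from where they stood.
- **Third block, tin, dish and weight:** the pictures show no change around any of them since the start.
- **Robot:** it is clear of everything, with no contact force.

No check failed or disagreed. `hand_in` gives no verdict, so I have no confirmation beyond these checks.

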